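Find the bit case that rattles and show it to the bench camera

TASK

The bits in one of the three closed drill-bit cases on the stand have come loose, and it cannot be told from outside which. Lift the cases out one at a time and shake or rock them end to end until you find the one that rattles; set any quiet one back down, without dropping it, fully home in the slot it came from. Hold the rattling case out squarely in front of the bench camera, a hand's length (about 15 cm) from the lens and centred on it, catch edge up and level, one broad side facing the lens, and finish while still holding it there; leave the pencil, screwdriver and tape measure lying round the stand undisturbed.

Things in the scene. Friction and masses are not known exactly. Their poses are not given: they have to be found in the camera images.
- case_a: closed drill-bit case 110 x 63 x 32 mm, about 0.4 kg, on its hinged long edge, catch edge up, in the left (the +y end of the stand) slot; all look alike. Origin: centre of its right broad face, 44 mm over the table as it stands. Axes: x down (catch to hinged edge), y along the length, away from the robot, z to the right
- mid_a (a point): middle of case_a (length and thickness), 42 mm over the table as it stands; axes as the case. The catch edge is 30 mm above it. Grip the case from above across its 32 mm thickness at mid-length, fingertips above the 32 mm high cheeks of the slot
- bits_a (a joint): where the 0.15 kg tray of bits hidden in case_a lies along case y, m. All start near 0. Packed: stays within 2 mm. Loose: slides to the stops at -0.036/+0.036 when an end is dipped over 15 deg or it is shaken hard lengthwise, and stays put by friction when level; felt as about 0.1 N m at the wrist between the two ends
- case_b: closed drill-bit case 110 x 63 x 32 mm, about 0.4 kg, on its hinged long edge, catch edge up, in the middle slot; all look alike. Origin: centre of its right broad face, 44 mm over the table as it stands. Axes: x down (catch to hinged edge), y along the length, away from the robot, z to the right
- mid_b (a point): middle of case_b (length and thickness), 42 mm over the table as it stands; axes as the case. The catch edge is 30 mm above it. Grip the case from above across its 32 mm thickness at mid-length, fingertips above the 32 mm high cheeks of the slot
- bits_b (a joint): where the 0.15 kg tray of bits hidden in case_b lies along case y, m. All start near 0. Packed: stays within 2 mm. Loose: slides to the stops at -0.036/+0.036 when an end is dipped over 15 deg or it is shaken hard lengthwise, and stays put by friction when level; felt as about 0.1 N m at the wrist between the two ends
- case_c: closed drill-bit case 110 x 63 x 32 mm, about 0.4 kg, on its hinged long edge, catch edge up, in the right (the -y end of the stand) slot; all look alike. Origin: centre of its right broad face, 44 mm over the table as it stands. Axes: x down (catch to hinged edge), y along the length, away from the robot, z to the right
- mid_c (a point): middle of case_c (length and thickness), 42 mm over the table as it stands; axes as the case. The catch edge is 30 mm above it. Grip the case from above across its 32 mm thickness at mid-length, fingertips above the 32 mm high cheeks of the slot
- bits_c (a joint): where the 0.15 kg tray of bits hidden in case_c lies along case y, m. All start near 0. Packed: stays within 2 mm. Loose: slides to the stops at -0.036/+0.036 when an end is dipped over 15 deg or it is shaken hard lengthwise, and stays put by friction when level; felt as about 0.1 N m at the wrist between the two ends
- case_stand: fixed plywood stand, 140 mm deep (its x) x 262 mm wide (its y), the board 12 mm thick; origin on the table under its centre. Three slots along its x, 92 mm apart, each 37 mm wide and 119 mm long between two wooden cheeks whose round tops are 32 mm over the table, with 10 mm high stop battens at both ends
- slot_a (a point): centre of the floor of the left slot, the place of case_a, 12 mm over the table; x along the slot
- slot_b (a point): centre of the floor of the middle slot, the place of case_b, 12 mm over the table; x along the slot
- slot_c (a point): centre of the floor of the right slot, the place of case_c, 12 mm over the table; x along the slot
- lens (a point): centre of the front glass of the fixed bench camera, 175 mm over the table; x points back into the camera, so it looks along -x (roughly to the robot); z up. Lens 38 mm across, camera body 46 mm square behind it, on a 14 mm post 265 mm tall, 100 mm behind the glass, on a round 110 mm foot
- pencil: red pencil, 176 mm long, lying in front of the stand; origin at the centre of its underside; a bystander
- screwdriver: screwdriver with a moulded grip, 217 mm long, lying behind the stand; origin at the centre of its underside; a bystander
- tape_measure: tape measure, 37 x 82 x 60 mm, standing on the table to the right of the stand; origin at the centre of its underside; a bystander
Things that resemble listed ones, but are neither listed nor needed, are in the scene too. Leave any blue, red or yellow look-alike of the case_a alone.

How it is judged:
By the outcome, as a careful person would: the job done as asked, in the order asked, and still so for the second after the job is handed in, while the arm keeps its last pose, push and grip.
It also fails if it takes over 72 s, if anything falls off the work surface, if the arm or the gripper's body presses on something with over 40 N, if the wrist force passes 120 N, or if a joint passes its speed limit or range.

ROBOT

A 6-joint arm with a two-finger parallel gripper is mounted at the origin on a cart in front of the work surface, level with it; the furniture and walls round the work are solid. World frame = base frame: x ahead of the robot, y to its left, z up, the work surface at z = 0. Lengths are in mm, angles in rad, forces in N, time in s.
With the tool pointing down it reaches from about 325 to 750 mm from the base axis. Payload 7.6 kg.
Tool frame: the origin (TCP) lies on the centre line of the jaws, within the pads' length; the fingertips stand tip_reach ahead of it and the grasp point (between the pads) lies 11 mm behind it (tip_reach is the distance from the TCP to the fingertips, in mm); z points along the fingers, y is the line along which they close (so a half turn about z gives the same grasp; the last joint's range is limited). The gripper opens to 85 mm and grips with 20 to 120 N. Pads are 22 mm wide; open, the fingers measure 114 mm over their backs; the gripper's body (76 mm by 85 mm) begins 54 mm behind the grasp point. The pads swing forward as they close: fully open they stand 13 mm farther back than shut.
Start: joints at [1.124, 0.052, 1.401, -0, 1.689, -0.07], TCP at [193.157, 488.196, 239.323] pointing down, gripper open.
Joint ranges: [-2.9, 2.9], [-0.91, 2.17], [0.12, 2.37], [-1.06, 4.2], [0.26, 2.73], [-2.93, 2.93]. Speed limits (rad/s): [2.57, 2.57, 3.01, 3.14, 3.14, 3.14].

INTERFACE

Orientations are given as a unit quaternion [x, y, z, w].
In Python, from station import get_state, capture, sign_off, trace, tip_reach gives the robot as it stands.
- The arm moves only by the tool servo_tool, never from a script. Its argument "targets" is text: rows parted by semicolons, each of 7 numbers parted by spaces: the shift along the tool's x, y, z scaled (see below), then the turn, a rotation vector about the tool's x, y, z scaled (see below), then the gripper command: -1 is shut, 1 is fully open, values between are in proportion. In form: dx dy dz wx wy wz gripper; .... A call has 1 to 8 rows; each row shifts and turns the commanded pose from where the row before left it, along the tool's axes as they then stand; what a row does not reach is not made up. The controller multiplies each number of a shift by 0.04 m and each number of a turn by 2 rad. A row lasts 1/10 s, in which the tool goes at most 50 mm and 8.59 degrees, less where a joint would pass 70% of its speed; a pose out of reach is approached as far as the arm can. A call with a number of a shift or a turn outside -1 to 1 is refused whole. A call with a gripper value outside its range is refused whole. The fingers move at their own pace and stop on an object; the grip force is fixed at half the most. Time passes only in rows, so rows that do not move let the fingers close. It gives the time, the measured TCP pose, the force, the opening and the grip force at its end, in the units of the state.
- get_state(): the state, without advancing time (a new reading comes with each control period).
- capture(name): name is "scene" or "top" or "wrist"; returns a dict with "image" (420x560x3 uint8, blue, green, red), "fx", "fy", "cx", "cy" (pixels), "world_from_camera" (4x4, takes a point from camera to world coordinates). Camera axes: x right, y down, z forward; pixel columns grow to the right and rows downward; lengths in mm; the calibration is good to about 2 mm. A picture is of the moment at which its call begins. There is no depth.
- sign_off(): hands the job in; it is judged then, once.
Trained networks look in the newest picture that a camera, given by its name, has taken for a name from the list of things; names that differ only in an ending like _2 or _b are one class to them, and where a whole thing is asked for, a point or a joint stands for the part that bears it (a point fixed in the world has none). Each returns a list of dicts, best first, with "confidence" (0 to 1); they miss things now and then, are a little off and sometimes report something else, mostly with a low value. They report only what shows in the picture. A call takes as long as a camera call. They do not tell look-alikes from the thing itself.
- trace(camera, name): "pixels" (420x560 bool, what is visible of it) and "pixel" ([row, column] in pixels, amid what is visible of it).
The state is a dict: "clock": time; "joints": joint angles; "joint_vel": joint speeds; "tau": joint torques, N m; "eef_pos": TCP position; "orientation": TCP orientation; "contact_force": force on the tool from outside, world axes, zero at the start; "wrist_torque": the same for the moment, N m; "gripper_width": finger opening in mm; "finger_force": force on a finger pad.
Only numpy, scipy, OpenCV 4.12 (cv2) and the standard library are available. Lean on these libraries where they do the work, as an engineer would, in place of code of your own. Each camera call takes 0.05 s, during which the arm holds its last target. There are 200 camera calls.

## Working session

There is one attempt and no reset: what is moved stays moved. The work goes in short steps, Python scripts to look and compute and a tool call to move; the robot and the scene stay as the last step left them, time stands still between calls to the robot, and variables do not carry over. Pictures are saved under pics/ and viewed, at most 10 in all, crops included, and the job is handed in when it is done.

Besides the shell and the picture viewer there is one more tool, called after "Emit:" by a JSON object that holds its "name" and its "arguments", one argument or row to a line. servo_tool: Moves the arm, as the interface text tells. Shifts and turns lie within -1 to 1; 1 stands for 0.04 m of shift or 2 rad of turn. Its arguments: {"type":"object","properties":{"targets":{"type":"string"}},"required":["targets"]}

```bash
ls; mkdir -p pics
python3 - <<'E'
from station import *
import cv2,numpy as np
s=get_state();print(s);print(tip_reach if not callable(tip_reach) else tip_reach())
ims=[]
for c in ["scene","top"]:
    d=capture(c);ims.append(d["image"]);cv2.imwrite(f"pics/{c}0.png",d["image"]);print(c,d["fx"],d["cx"],d["cy"],np.round(d["world_from_camera"],3).tolist())
    for n in ["case_a","case_stand","lens","pencil","screwdriver","tape_measure"]:
        for r in trace(c,n): 
            p=r["pixels"];ys,xs=np.where(p);print(n,round(r["confidence"],2),r["pixel"],len(xs),xs.min(),xs.max(),ys.min(),ys.max())
E
```

```text
pics
{'clock': 0.0, 'joints': array([ 1.12371523e+00,  5.28182388e-02,  1.40170795e+00, -1.92278841e-06,
        1.68866950e+00, -7.02683647e-02]), 'joint_vel': array([ 0.00083824,  0.00058571, -0.00017103, -0.00035104,  0.00069404,
       -0.00038628]), 'tau': array([-5.34063656e-04, -3.81648874e+01, -3.60204399e+01, -9.47859212e-05,
        5.92058394e-03,  4.18929062e-06]), 'eef_pos': array([193.01118139, 487.90861812, 238.49061208]), 'orientation': array([ 1.87293749e-01,  9.82303624e-01, -7.75096459e-04, -2.04105162e-04]), 'contact_force': array([-1.07580086,  0.46263328, -0.35121017]), 'wrist_torque': array([-0.04112907,  0.020695  , -0.06190096]), 'finger_force': 0.0, 'gripper_width': 85.25911449077125}
8.0
scene 520.2256316713228 277.09708685823125 205.24737689731083 [[0.663, -0.311, 0.681, -434.804], [-0.749, -0.296, 0.593, -727.885], [0.017, -0.903, -0.429, 767.95], [0.0, 0.0, 0.0, 1.0]]
case_a 0.97 [240.4, 259.4] 624 246 273 224 258
case_a 0.93 [233.2, 228.8] 558 218 244 218 250
case_a 0.81 [222.9, 186.3] 790 168 205 212 235
case_a 0.74 [298.0, 375.9] 1052 359 394 276 320

[... 560 characters left out ...]
019, -0.989, 0.144, 394.615], [-1.0, -0.022, -0.02, 151.378], [0.023, -0.144, -0.989, 1259.102], [0.0, 0.0, 0.0, 1.0]]
case_a 0.91 [232.5, 410.1] 607 389 431 219 246
case_a 0.9 [224.5, 308.7] 540 299 319 204 243
case_a 0.85 [238.6, 244.9] 421 236 254 220 258
case_a 0.83 [252.0, 182.6] 597 171 201 233 271
case_a 0.75 [229.2, 276.5] 495 267 286 211 251
case_a 0.72 [257.8, 132.4] 629 109 152 242 269
case_stand 0.87 [235.4, 271.1] 2819 228 325 200 266
lens 0.68 [209.1, 343.8] 315 332 353 196 220
pencil 0.6 [266.9, 289.0] 288 260 318 261 273
screwdriver 0.84 [191.1, 270.2] 345 220 291 185 207
tape_measure 0.66 [208.4, 344.7] 298 332 353 196 220
tape_measure 0.54 [222.2, 307.5] 451 299 317 205 242
```

Run:
```python
import cv2,numpy as np
a=cv2.imread("pics/scene0.png")[150:350,100:420];b=cv2.imread("pics/top0.png")[120:320,80:480]
a=cv2.resize(a,(480,300),interpolation=3);b=cv2.resize(b,(600,300),interpolation=3)
cv2.imwrite("pics/ov.png",np.vstack([np.pad(a,((0,0),(0,120),(0,0))),b]))
cv2.imwrite("pics/sc_full.png",cv2.imread("pics/top0.png"))
cv2.imwrite("pics/full2.png",np.hstack([cv2.resize(cv2.imread(f"pics/{c}0.png"),(400,300)) for c in("scene","top")]))
```

```text
(no output)
```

View pics/ov.png

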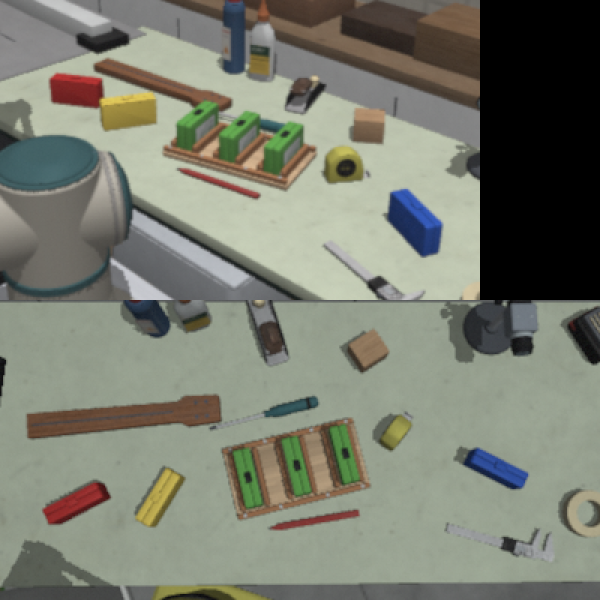

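View pics/full2.png

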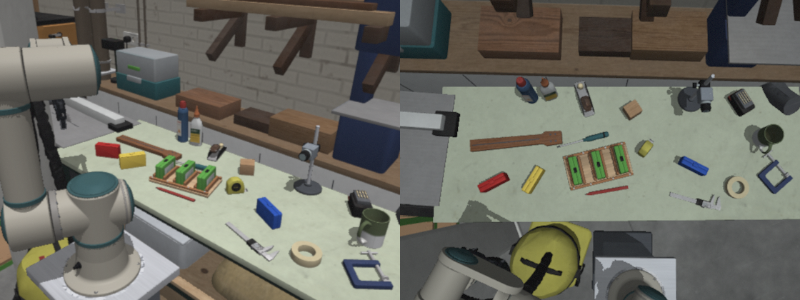

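Scene: three green cases stand in the stand (top view about (245,239), (277,229), (309,224) col,row). Look-alikes are red (132,258), yellow (183,252) and blue (410,232), all outside the stand; I choose the green ones. The bench camera is at about (427,145) in top and (434,215) in scene.

```bash
cat > h.py <<'E'
from station import *
import cv2,numpy as np
from scipy.spatial.transform import Rotation as R
def ray(d,col,row):
    T=np.array(d["world_from_camera"]);v=T[:3,:3]@np.array([(col-d["cx"])/d["fx"],(row-d["cy"])/d["fy"],1]);return T[:3,3],v/np.linalg.norm(v)
def onz(d,col,row,z):
    o,v=ray(d,col,row);return o+v*(z-o[2])/v[2]
def tri(rs):
    A=np.zeros((3,3));b=np.zeros(3)
    for o,v in rs:
        P=np.eye(3)-np.outer(v,v);A+=P;b+=P@o
    x=np.linalg.solve(A,b);return x,[np.linalg.norm((np.eye(3)-np.outer(v,v))@(x-o)) for o,v in rs]
def rowfor(pos,Rt,n=1,grip=1):
    "shift/turn in tool axes units from current pose to pos,Rt"
    s=get_state();R0=R.from_quat(s["orientation"])
    d=R0.inv().apply(np.array(pos)-s["eef_pos"]);w=(R0.inv()*Rt).as_rotvec()
    return np.round(d/40,3),np.round(w/2,4)
E
python3 - <<'E'
from h import *
t=capture("top");s=capture("scene")
for c,r in [(244.9,238.6),(276.5,229.2),(308.7,224.5)]: print(onz(t,c,r,60).round())
for n in ["case_stand","pencil","screwdriver","tape_measure"]:
    for z in [0]: 
        q=trace("top",n)
        if q:
            q=q[0]["pixel"];print(n,onz(t,q[1],q[0],z).round())
R0=R.from_quat(get_state()["orientation"]);print(R0.as_matrix().round(2))
w=capture("wrist");T=np.array(w["world_from_camera"]);e=get_state()["eef_pos"]
print("cam in tool",R0.inv().apply(T[:3,3]-e),(R0.inv().as_matrix()@T[:3,:3]).round(3),w["fx"])
a=cv2.resize(t["image"][115:175,390:470],(533,400),interpolation=2);b=cv2.resize(s["image"][160:280,400:470],(233,400),interpolation=2)
cv2.imwrite("pics/lens.png",np.hstack([a,b]))
E
```

```text
[484. 245.  60.]
[512. 158.  60.]
[527.  69.  60.]
case_stand [504. 171.   0.]
pencil [406. 115.   0.]
screwdriver [626. 168.   0.]
tape_measure [580. -40.   0.]
[[-0.93  0.37  0.  ]
 [ 0.37  0.93  0.  ]
 [ 0.    0.   -1.  ]]
cam in tool [  73.17492339    0.44325092 -134.58106319] [[-0.    -0.958 -0.288]
 [ 1.    -0.001  0.001]
 [-0.001 -0.288  0.958]] 374.20701318562817
```

View pics/lens.png

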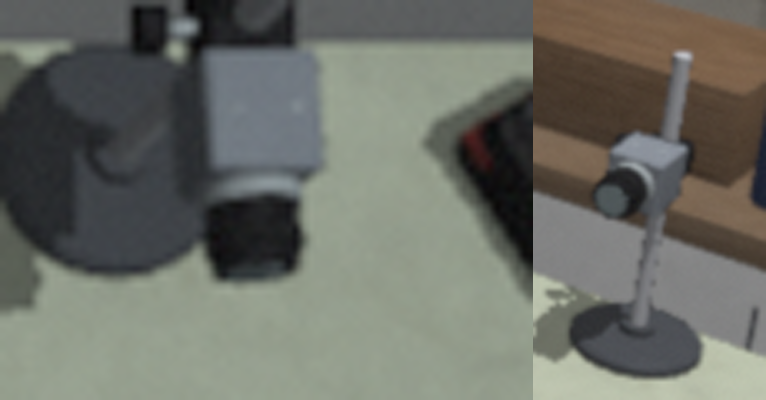

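The crop shows the glass at about (427.8,155.5) in top and (423.7,219.4) in scene, and the foot centre at about (407.7,139) in top.

Run:
```python
from h import *
t=capture("top");s=capture("scene")
print("lens",tri([ray(t,427.8,155.5),ray(s,423.7,219.4)]), onz(t,427.8,155.5,175),onz(s,423.7,219.4,175))
print("foot",onz(t,407.7,139,8),"foot scene",onz(s,400+106/3.33,160+338/3.33,8))
# post top: scene crop(150,57)
print("body side edges top z198", onz(t,390+205/6.66,115+50/6.66,198),onz(t,390+208/6.66,115+165/6.66,198),onz(t,390+312/6.66,115+55/6.66,198),onz(t,390+320/6.66,115+165/6.66,198))
print("lens ring", onz(t,390+255/6.66,115+170/6.66,175),onz(t,390+252/6.66,115+275/6.66,175))
# target wrist cam view of stand: aim
e=np.array([400.,160,330]);
```

```text
lens (array([ 701.8909977 , -232.31121432,  174.02373922]), [np.float64(0.47082106681923025), np.float64(0.4708210668194573)]) [ 701.30755479 -231.55094805  175.        ] [ 700.64531921 -233.31066273  175.        ]
foot [ 798.2699773  -230.83546905    8.        ] foot scene [ 795.6768503  -234.44551403    8.        ]
body side edges top z198 [ 781.86504321 -207.61309836  198.        ] [ 735.83841613 -207.61897678  198.        ] [ 780.99406017 -249.27133593  198.        ] [ 736.9874076  -251.02974826  198.        ]
lens ring [ 741.69286735 -233.94615545  175.        ] [ 699.18939804 -231.59191832  175.        ]
```

```bash
cat >> h.py <<'E'
def down(deg): # tool pointing down, tool x at heading deg
    c,s=np.cos(np.radians(deg)),np.sin(np.radians(deg));return R.from_matrix(np.array([[c,s,0],[s,-c,0],[0,0,-1]]))
def plan(pos,Rt,N,g,start=None):
    s=get_state();p0,R0=start or (s["eef_pos"],R.from_quat(s["orientation"]))
    w=(R0.inv()*Rt).as_rotvec();D=np.array(pos,float)-p0
    out=[]
    for i in range(N):
        Ri=R0*R.from_rotvec(w*i/N)
        out.append(" ".join("%g"%x for x in [*np.round(Ri.inv().apply(D/N)/40,3),*np.round(w/N/2,4),g]))
    print("N",N,"mm/row",np.linalg.norm(D)/N,"deg/row",np.degrees(np.linalg.norm(w))/N)
    for i in range(0,N,8): print(";".join(out[i:i+8]))
E
python3 -c "
from h import *
plan([480,158,260],down(193.7),12,1)"
```

```text
N 12 mm/row 36.48858191602656 deg/row 2.940919668967934
-0.809 -0.42 -0.043 0 0 -0.0257 1;-0.786 -0.461 -0.043 0 0 -0.0257 1;-0.762 -0.5 -0.043 0 0 -0.0257 1;-0.735 -0.539 -0.043 0 0 -0.0257 1;-0.706 -0.576 -0.043 0 0 -0.0257 1;-0.676 -0.611 -0.043 0 0 -0.0257 1;-0.643 -0.645 -0.043 0 0 -0.0257 1;-0.61 -0.677 -0.043 0 0 -0.0257 1
-0.574 -0.708 -0.043 0 0 -0.0257 1;-0.537 -0.736 -0.043 0 0 -0.0257 1;-0.498 -0.763 -0.043 0 0 -0.0257 1;-0.459 -0.787 -0.043 0 0 -0.0257 1
```

Emit:
{"name": "servo_tool", "arguments": {
  "targets": "-0.81 -0.42 -0.04 0 0 -0.0257 1;-0.79 -0.46 -0.04 0 0 -0.0257 1;-0.76 -0.5 -0.04 0 0 -0.0257 1;-0.735 -0.54 -0.04 0 0 -0.0257 1;-0.71 -0.575 -0.04 0 0 -0.0257 1;-0.68 -0.61 -0.04 0 0 -0.0257 1;-0.64 -0.645 -0.04 0 0 -0.0257 1;-0.61 -0.68 -0.04 0 0 -0.0257 1"
}}

```text
clock: 1.95
eef_pos: [385.6, 266.7, 252.3]
orientation: [-0.018, 1.0, 0.0, 0.0]
contact_force: [1.2, 0.6, 0.0]
gripper_width: 85.7
finger_force: 0.0
```

Emit:
{"name": "servo_tool", "arguments": {
  "targets": "-0.575 -0.71 -0.04 0 0 -0.0257 1;-0.54 -0.74 -0.04 0 0 -0.0257 1;-0.5 -0.76 -0.04 0 0 -0.0257 1;-0.46 -0.79 -0.04 0 0 -0.0257 1;0 0 0 0 0 0 1;0 0 0 0 0 0 1"
}}

```text
clock: 2.55
eef_pos: [480.9, 157.4, 258.3]
orientation: [-0.119, 0.993, 0.0, -0.0]
contact_force: [1.2, 0.7, -0.1]
gripper_width: 85.4
finger_force: 0.0
```

```bash
cat > look.py <<'E'
from h import *
import sys,pickle
d=capture("wrist");cv2.imwrite(f"pics/{sys.argv[1]}.png",d["image"]);s=get_state();print(s["eef_pos"].round(1),s["joints"].round(2),R.from_quat(s["orientation"]).as_matrix().round(3).tolist())
hsv=cv2.cvtColor(d["image"],cv2.COLOR_BGR2HSV);out=[]
for n in ["case_a","case_stand"]:
  for r in trace("wrist",n):
    p=r["pixels"].astype(np.uint8);rect=cv2.minAreaRect(cv2.findContours(p,0,2)[0][0]);print(n,round(r["confidence"],2),r["pixel"],p.sum(),np.round(rect[0]),np.round(rect[1]),round(rect[2],1),hsv[p>0].mean(0).round());out.append((n,r))
pickle.dump((d,out),open(f"{sys.argv[1]}.pkl","wb"))
E
python3 look.py w1
```

```text
[480.6 158.  258.4] [ 0.24 -0.01  1.42  0.    1.73 -1.57] [[-0.971, -0.237, -0.0], [-0.237, 0.971, 0.0], [0.0, 0.0, -1.0]]
case_a 0.89 [205.0, 522.8] 5792 [530. 202.] [ 65. 116.] 48.4 [ 26. 180. 173.]
case_a 0.77 [205.5, 175.8] 5776 [175. 206.] [124.  51.] 83.7 [ 55. 150. 145.]
case_a 0.74 [196.8, 368.3] 5426 [369. 202.] [ 47. 122.] 1.0 [ 57. 138. 107.]
case_a 0.67 [204.0, 269.7] 4129 [270. 204.] [122.  36.] 88.6 [ 56. 148. 162.]
case_stand 0.9 [181.9, 289.4] 17419 [391. 239.] [ 4. 32.] 0.0 [ 17. 111. 170.]
```

View pics/w1.png

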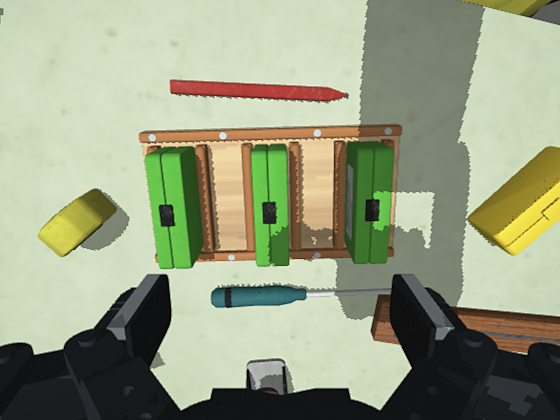

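View w1: three green cases in the stand with black catches at about (167,215), (269,213), (372,210) (col,row); c is left, b middle, a right (image upside down). Yellow look-alike at right edge (530,202), excluded. A second view for triangulation.

Emit:
{"name": "servo_tool", "arguments": {
  "targets": "0.5 -0.7 0.4 0 0 0 1;0.5 -0.7 0.4 0 0 0 1;0 0 0 0 0 0 1;0 0 0 0 0 0 1"
}}

```text
clock: 3.1
eef_pos: [454.8, 94.3, 226.7]
orientation: [-0.12, 0.993, 0.0, 0.0]
contact_force: [0.1, 1.1, 0.2]
gripper_width: 85.4
finger_force: 0.0
```

```bash
python3 look.py w2
python3 - <<'E'
from h import *
import pickle
V={}
for k in ["w1","w2"]:
    d,o=pickle.load(open(k+".pkl","rb"));hsv=cv2.cvtColor(d["image"],cv2.COLOR_BGR2HSV);B=[];S=[]
    g=cv2.inRange(hsv,(40,90,40),(75,255,255))
    n,l,st,ce=cv2.connectedComponentsWithStats(g)
    for i in range(1,n):
        if st[i,4]<2500: continue
        m=(l==i).astype(np.uint8);c=cv2.findContours(m,0,2)[0];hull=cv2.convexHull(np.vstack(c));f=cv2.fillConvexPoly(m.copy()*0,hull,1)
        dk=((hsv[...,2]<60)&(f>0)&(hsv[...,1]<120)).astype(np.uint8)
        nn,ll,ss,cc=cv2.connectedComponentsWithStats(dk)
        if nn>1:
            j=1+np.argmax(ss[1:,4]);B.append(cc[j]);S.append(ss[j])
        print(k,st[i],B[-1] if B else None,S[-1] if S else None)
    V[k]=(d,sorted(B,key=lambda x:x[0]))
if len(V["w1"][1])==len(V["w2"][1])==3:
    P=[tri([ray(V[k][0],*V[k][1][i]) for k in V]) for i in range(3)]
    for p in P: print(p)
    q=P[2][0]-P[0][0];print(np.linalg.norm(q),np.degrees(np.arctan2(q[1],q[0]))-90)
E
```

```text
[455.3  94.7 227.3] [ 0.13 -0.12  1.59  0.    1.67 -1.69] [[-0.971, -0.238, 0.001], [-0.238, 0.971, 0.001], [-0.002, 0.0, -1.0]]
case_a 0.98 [238.7, 439.0] 5639 [436. 248.] [ 60. 120.] 4.3 [ 58. 129. 121.]
case_a 0.76 [253.9, 333.5] 5479 [333. 256.] [ 44. 133.] 0.9 [ 55. 144. 117.]
case_a 0.63 [264.5, 550.2] 942 [544. 265.] [52. 30.] 90.0 [ 25. 186. 124.]
case_a 0.56 [256.8, 230.7] 5443 [229. 258.] [131.  44.] 87.0 [ 55. 149. 153.]
case_a 0.4 [339.5, 309.7] 2086 [328. 342.] [ 23. 138.] 87.9 [ 88. 115. 101.]
case_stand 0.69 [226.1, 305.0] 19133 [331. 239.] [137. 276.] 88.3 [ 17. 112. 149.]
w1 [ 345  141   49  123 4653] [371.68595041 210.12396694] [365 200  14  21 242]
w1 [ 251  144   38  123 3931] [268.83263598 213.40585774] [263 202  13  22 239]
w1 [ 145  147   58  122 5405] [166.12704918 215.32786885] [159 205  15  22 244]
w2 [ 404  188   64  125 4615] [442.3006993  266.37062937] [435 256  16  22 286]
w2 [ 312  191   43  132 4773] [333.43065693 269.07664234] [327 258  14  23 274]
w2 [ 204  193   48  132 5115] [224.3984375  271.58203125] [218 261  14  22 256]
(array([532.60540748,  65.38041729,  72.96563152]), [np.float64(0.017060753384049724), np.float64(0.017060753384110863)])
(array([509.29020769, 154.65159753,  71.76830349]), [np.float64(0.27841560288385675), np.float64(0.2784156028837728)])
(array([484.62561699, 243.3073118 ,  72.37780949]), [np.float64(0.09420248741191486), np.float64(0.09420248741195833)])
184.28343826887948 15.091423884152121
```

View pics/w2.png

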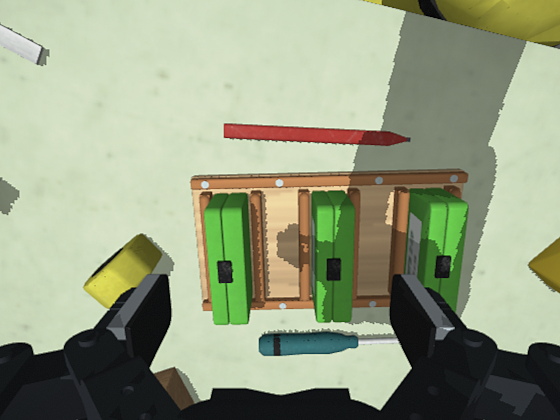

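Run:
```python
from h import *
import pickle
d,o=pickle.load(open("w2.pkl","rb"))
for c,far,near in [((224.4,271.6),(231,322.5),(227,207)),((333.4,269),(336,321.5),(332,205))]:
    P=[onz(d,*x,73.5) for x in (near,c,far)];print(np.linalg.norm(P[0]-P[1]),np.linalg.norm(P[2]-P[1]),np.degrees(np.arctan2(*(P[2]-P[0])[[1,0]])))
b=[509.3,154.7]
plan([b[0],b[1],110],down(195.1),4,1)
```

```text
57.087492878814224 49.57873270110949 13.294398292297446
56.2938262706848 51.04603417414177 17.92110599286549
N 4 mm/row 35.565889637333015 deg/row 0.3182431695205227
-0.414 0.283 0.735 0 0.0002 -0.0028 1;-0.416 0.28 0.734 0 0.0002 -0.0028 1;-0.418 0.278 0.734 0 0.0002 -0.0028 1;-0.419 0.276 0.734 0 0.0002 -0.0028 1
```

Emit:
{"name": "servo_tool", "arguments": {
  "targets": "-0.415 0.283 0.735 0 0 -0.0028 1;-0.416 0.28 0.735 0 0 -0.0028 1;-0.418 0.278 0.735 0 0 -0.0028 1;-0.42 0.276 0.735 0 0 -0.0028 1;0 0 0 0 0 0 1"
}}

```text
clock: 3.75
eef_pos: [507.6, 155.3, 104.2]
orientation: [-0.132, 0.991, -0.0, -0.004]
contact_force: [-0.0, -0.2, -0.8]
gripper_width: 85.4
finger_force: 0.0
```

```bash
python3 - <<'E'
from h import *
s=get_state();print(s["eef_pos"],s["contact_force"],s["wrist_torque"])
plan([509.3,154.7,48],down(195.1),3,1)
E
python3 look.py w3 | tail -4;  python3 - <<'E'
from h import *
import pickle
d,_=pickle.load(open("w3.pkl","rb"));T=np.linalg.inv(d["world_from_camera"])
for p in ([509.3,154.7,73],[532.6,65.4,73]):
    q=T[:3,:3]@p+T[:3,3];print(q[:2]/q[2]*d["fx"]+[d["cx"],d["cy"]])
E
```

```text
[507.6151286  155.31985967 104.1967074 ] [-0.01482426 -0.19006691 -0.84052455] [-0.01367762 -0.01929659  0.00850639]
N 3 mm/row 18.741792100871226 deg/row 0.14787154767769164
-0.016 -0.009 0.468 0.0001 -0.0013 0.0003 1;-0.015 -0.009 0.468 0.0001 -0.0013 0.0003 1;-0.013 -0.009 0.468 0.0001 -0.0013 0.0003 1
case_a 0.62 [214.8, 101.8] 17589 [109. 228.] [196. 110.] 80.8 [ 55. 147. 155.]
case_a 0.56 [234.7, 280.9] 13924 [280. 239.] [216.  68.] 90.0 [ 56. 145. 169.]
case_stand 0.77 [186.7, 314.6] 46533 [280. 212.] [219. 454.] 90.0 [ 18. 110. 166.]
case_stand 0.44 [235.1, 279.8] 13892 [280. 240.] [215.  69.] 90.0 [ 56. 145. 169.]
[277.11489804 258.87441492]
[ 85.0869441  257.30107776]
```

View pics/w3.png

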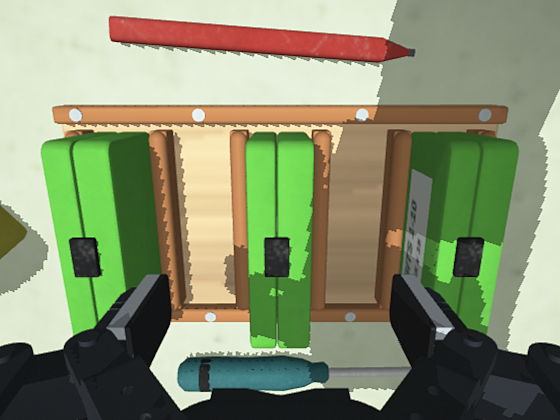

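View w3: case b's catch at (277,257) lies between the fingers, its seam vertical in the picture, so yaw and centring are good. Descend and close.

Emit:
{"name": "servo_tool", "arguments": {
  "targets": "-0.02 -0.01 0.47 0 -0.001 0 1;-0.015 -0.01 0.47 0 -0.001 0 1;-0.015 -0.01 0.47 0 -0.001 0 1;0 0 0 0 0 0 1;0 0 0 0 0 0 0.3;0 0 0 0 0 0 -0.5;0 0 0 0 0 0 -1;0 0 0 0 0 0 -1"
}}

```text
clock: 4.7
eef_pos: [511.9, 153.5, 53.8]
orientation: [-0.131, 0.991, 0.001, 0.004]
contact_force: [-2.5, 0.8, 3.9]
gripper_width: 30.4
finger_force: 61.6
```

Emit:
{"name": "servo_tool", "arguments": {
  "targets": "0 0 0 0 0 0 -1;0 0 0 0 0 0 -1;0 0 0 0 0 0 -1;0 0 0 0 0 0 -1"
}}

```text
clock: 5.1
eef_pos: [511.9, 153.5, 53.8]
orientation: [-0.131, 0.991, 0.001, 0.004]
contact_force: [-2.4, 1.2, 6.5]
gripper_width: 30.7
finger_force: 61.8
```

Emit:
{"name": "servo_tool", "arguments": {
  "targets": "0 0 -0.3 0 0 0 -1;0 0 -0.6 0 0 0 -1;0 0 -0.7 0 0 0 -1;0 0 -0.6 0 0 0 -1;0 0 -0.3 0 0 0 -1;0 0 0 0 0 0 -1;0 0 0 0 0 0 -1;0 0 0 0 0 0 -1"
}}

```text
clock: 5.9
eef_pos: [509.9, 152.6, 150.6]
orientation: [-0.131, 0.991, 0.0, 0.001]
contact_force: [-0.0, 0.1, -4.0]
gripper_width: 30.4
finger_force: 61.2
```

```bash
cat > st.py <<'E'
from h import *
s=get_state();Rm=R.from_quat(s["orientation"]);print("pos",s["eef_pos"].round(1),"F",s["contact_force"].round(2),"M tool",Rm.inv().apply(s["wrist_torque"]).round(3),"tau",s["tau"].round(3),"w",round(s["gripper_width"],1),"R",Rm.as_matrix().round(3).tolist())
E
python3 st.py
```

```text
pos [509.9 152.6 150.6] F [-0.02  0.09 -3.97] M tool [-0.045  0.002  0.006] tau [-1.0000e-03 -4.2191e+01 -3.7217e+01 -0.0000e+00 -1.4000e-02  0.0000e+00] w 30.4 R [[-0.966, -0.259, 0.003], [-0.259, 0.966, 0.001], [-0.003, 0.0, -1.0]]
```

Emit:
{"name": "servo_tool", "arguments": {
  "targets": "0 0 0 0 0.07 0 -1;0 0 0 0 0.07 0 -1;0 0 0 0 0.07 0 -1;0 0 0 0 0.04 0 -1;0 0 0 0 0 0 -1;0 0 0 0 0 0 -1;0 0 0 0 0 0 -1"
}}

```text
clock: 6.6
eef_pos: [510.6, 152.8, 152.8]
orientation: [-0.127, 0.962, -0.032, -0.241]
contact_force: [0.1, 0.1, -4.2]
gripper_width: 30.2
finger_force: 61.2
```

Emit:
{"name": "servo_tool", "arguments": {
  "targets": "0 0 0 0 -0.07 0 -1;0 0 0 0 -0.07 0 -1;0 0 0 0 -0.07 0 -1;0 0 0 0 -0.04 0 -1;0 0 0 0 0 0 -1;0 0 0 0 0 0 -1;0 0 0 0 0 0 -1;0 0 0 0 0 0 -1"
}}

```text
clock: 7.4
eef_pos: [511.1, 152.9, 152.3]
orientation: [-0.131, 0.991, 0.0, 0.002]
contact_force: [0.6, 0.4, -3.0]
gripper_width: 30.7
finger_force: 61.2
```

```bash
python3 st.py
```

```text
pos [511.1 152.9 152.3] F [ 0.58  0.36 -2.99] M tool [ 0.023 -0.03  -0.02 ] tau [ 1.6000e-02 -4.2055e+01 -3.6794e+01  1.0000e-03  1.5000e-02  0.0000e+00] w 30.7 R [[-0.966, -0.259, 0.005], [-0.259, 0.966, 0.001], [-0.005, 0.0, -1.0]]
```

Emit:
{"name": "servo_tool", "arguments": {
  "targets": "0 0 0 0 -0.07 0 -1;0 0 0 0 -0.07 0 -1;0 0 0 0 -0.07 0 -1;0 0 0 0 -0.04 0 -1;0 0 0 0 0 0 -1;0 0 0 0 0 0 -1;0 0 0 0 0 0 -1"
}}

```text
clock: 8.1
eef_pos: [511.5, 153.0, 153.1]
orientation: [-0.127, 0.96, 0.033, 0.248]
contact_force: [0.2, -0.3, -4.4]
gripper_width: 30.6
finger_force: 61.2
```

Emit:
{"name": "servo_tool", "arguments": {
  "targets": "0 0 0 0 0.07 0 -1;0 0 0 0 0.07 0 -1;0 0 0 0 0.07 0 -1;0 0 0 0 0.04 0 -1;0 0 0 0 0 0 -1;0 0 0 0 0 0 -1;0 0 0 0 0 0 -1;0 0 0 0 0 0 -1"
}}

```text
clock: 8.9
eef_pos: [510.4, 152.8, 152.7]
orientation: [-0.131, 0.991, 0.001, 0.004]
contact_force: [-0.2, -0.8, -3.2]
gripper_width: 30.5
finger_force: 61.2
```

```bash
python3 st.py; python3 look.py w4|tail -3
```

```text
pos [510.4 152.8 152.7] F [-0.16 -0.83 -3.2 ] M tool [-0.019  0.02   0.03 ] tau [-1.2000e-02 -4.1110e+01 -3.6771e+01  2.0000e-03 -4.2000e-02 -0.0000e+00] w 30.5 R [[-0.966, -0.259, 0.007], [-0.259, 0.966, 0.002], [-0.007, 0.0, -1.0]]
case_a 0.69 [203.7, 147.7] 12660 [146. 208.] [178.  79.] 82.9 [ 55. 149. 159.]
case_a 0.47 [231.3, 554.5] 193 [554. 232.] [23. 11.] 90.0 [ 25. 183. 131.]
case_stand 0.78 [143.0, 322.0] 26847 [285. 189.] [184. 376.] 89.7 [ 18. 108. 169.]
```

```bash
cat > avg.py <<'E'
from h import *
M=[];t=[]
for i in range(10):
    capture("wrist");s=get_state();Rm=R.from_quat(s["orientation"]);M.append(Rm.inv().apply(s["wrist_torque"]));t.append(s["tau"][4])
M=np.array(M);print("My mean",M[:,1].mean().round(4),"se",(M[:,1].std()/3).round(4),"tau5",np.mean(t).round(4),"tilt",Rm.as_matrix()[2,:2].round(4),s["eef_pos"].round(1),s["clock"])
E
python3 avg.py
```

```text
My mean 0.0051 se 0.0077 tau5 -0.0149 tilt [-0.0061  0.0001] [510.7 152.9 152.5] 9.55
```

Emit:
{"name": "servo_tool", "arguments": {
  "targets": "0 0 0 0 0.07 0 -1;0 0 0 0 0.07 0 -1;0 0 0 0 0.07 0 -1;0 0 0 0 0.04 0 -1;0 0 0 0 0 0 -1;0 0 0 0 0 0 -1;0 0 0 0 0 0 -1"
}}

```text
clock: 10.25
eef_pos: [510.7, 152.9, 153.2]
orientation: [-0.127, 0.962, -0.032, -0.241]
contact_force: [0.3, 0.1, -2.8]
gripper_width: 30.3
finger_force: 61.2
```

Emit:
{"name": "servo_tool", "arguments": {
  "targets": "0 0 0 0 -0.07 0 -1;0 0 0 0 -0.07 0 -1;0 0 0 0 -0.07 0 -1;0 0 0 0 -0.04 0 -1;0 0 0 0 0 0 -1;0 0 0 0 0 0 -1;0 0 0 0 0 0 -1"
}}

```text
clock: 10.95
eef_pos: [511.0, 152.9, 152.8]
orientation: [-0.131, 0.991, 0.0, 0.003]
contact_force: [-0.4, 0.2, -3.5]
gripper_width: 30.4
finger_force: 61.2
```

```bash
python3 avg.py
```

```text
My mean -0.018 se 0.0077 tau5 -0.0002 tilt [-0.0058  0.0001] [510.8 152.9 152.4] 11.45
```

Case b is quiet (change 0.02 N m vs 0.106 expected). Set it back.

Run:
```python
from h import *
plan([511.6,153.4,54.5],R.from_quat([-0.131,0.991,0.001,0.004]),6,-1)
```

```text
N 6 mm/row 16.318369674377962 deg/row 0.024996444210553
-0.002 0.001 0.408 -0.0001 -0.0002 -0 -1;-0.001 0.001 0.408 -0.0001 -0.0002 -0 -1;-0.001 0.001 0.408 -0.0001 -0.0002 -0 -1;-0.001 0.001 0.408 -0.0001 -0.0002 -0 -1;-0.001 0.001 0.408 -0.0001 -0.0002 -0 -1;-0.001 0.001 0.408 -0.0001 -0.0002 -0 -1
```

Emit:
{"name": "servo_tool", "arguments": {
  "targets": "0 0 0.5 0 0 0 -1;0 0 0.6 0 0 0 -1;0 0 0.6 0 0 0 -1;0 0 0.3 0 0 0 -1;0 0 0.2 0 0 0 -1;0 0 0.15 0 0 0 -1;0 0 0 0 0 0 -1;0 0 0 0 0 0 -1"
}}

```text
clock: 12.25
eef_pos: [511.8, 153.1, 59.4]
orientation: [-0.131, 0.991, 0.0, 0.004]
contact_force: [0.3, -0.0, -3.8]
gripper_width: 30.6
finger_force: 61.1
```

```bash
python3 st.py
```

```text
pos [511.8 153.1  59.4] F [ 0.27 -0.   -3.83] M tool [ 0.031 -0.032  0.019] tau [-2.0000e-03 -4.2467e+01 -3.3820e+01  1.0000e-03 -1.1000e-02  0.0000e+00] w 30.6 R [[-0.966, -0.259, 0.007], [-0.259, 0.966, 0.002], [-0.008, -0.0, -1.0]]
```

Emit:
{"name": "servo_tool", "arguments": {
  "targets": "0 0 0.07 0 0 0 -1;0 0 0.06 0 0 0 -1;0 0 0.03 0 0 0 -1;0 0 0 0 0 0 -1"
}}

```text
clock: 12.65
eef_pos: [511.7, 153.2, 53.8]
orientation: [-0.131, 0.991, 0.0, 0.004]
contact_force: [-5.3, -0.1, 7.1]
gripper_width: 30.3
finger_force: 61.6
```

Emit:
{"name": "servo_tool", "arguments": {
  "targets": "0 0 0 0 0 0 0;0 0 0 0 0 0 1;0 0 0 0 0 0 1;0 0 0 0 0 0 1;0 0 -0.4 0 0 0 1;0 0 -0.7 0 0 0 1;0 0 -0.7 0 0 0 1;0 0 0 0 0 0 1"
}}

```text
clock: 13.45
eef_pos: [513.1, 153.4, 128.7]
orientation: [-0.131, 0.991, 0.001, 0.007]
contact_force: [0.1, -0.4, 0.6]
gripper_width: 85.6
finger_force: 0.0
```

Emit:
{"name": "servo_tool", "arguments": {
  "targets": "0 -0.8 0 0 0 0 1;0 -0.8 0 0 0 0 1;0 -0.7 0 0 0 0 1;0 0 0 0 0 0 1;0 0 0 0 0 0 1"
}}

```text
clock: 13.95
eef_pos: [534.5, 63.9, 123.4]
orientation: [-0.13, 0.991, 0.001, 0.002]
contact_force: [-0.4, 0.3, -0.4]
gripper_width: 85.7
finger_force: 0.0
```

```bash
python3 look.py w5
python3 - <<'E'
from h import *
plan([534.6,65.2,54],down(195.1),4,1)
import pickle
d,_=pickle.load(open("w5.pkl","rb"));T=np.linalg.inv(d["world_from_camera"])
for p in ([509.3,154.7,73],[532.6,65.4,73]):
    q=T[:3,:3]@p+T[:3,3];print(q[:2]/q[2]*d["fx"]+[d["cx"],d["cy"]])
E
```

```text
[534.4  64.5 123.5] [ 0.05  0.15  1.53  0.    1.46 -1.78] [[-0.966, -0.259, 0.005], [-0.259, 0.966, 0.002], [-0.005, 0.001, -1.0]]
case_a 0.73 [217.3, 285.6] 11700 [286. 224.] [199.  64.] 90.0 [ 55. 146. 161.]
case_a 0.64 [247.0, 550.3] 2661 [544. 224.] [165.  29.] 90.0 [63. 61. 82.]
case_a 0.62 [206.4, 450.1] 15151 [442. 219.] [ 95. 194.] 7.6 [ 58. 128. 114.]
case_stand 0.89 [181.8, 375.5] 37869 [392. 199.] [204. 334.] 90.0 [ 17. 115. 141.]
N 4 mm/row 17.449390470515358 deg/row 0.08114708715093007
0.001 0.001 0.436 0 0.0007 -0 1;0.001 0.001 0.436 0 0.0007 -0 1;0 0.001 0.436 0 0.0007 -0 1;-0.001 0.001 0.436 0 0.0007 -0 1
[457.60488206 238.69588907]
[283.1031581  237.86595371]
```

View pics/w5.png

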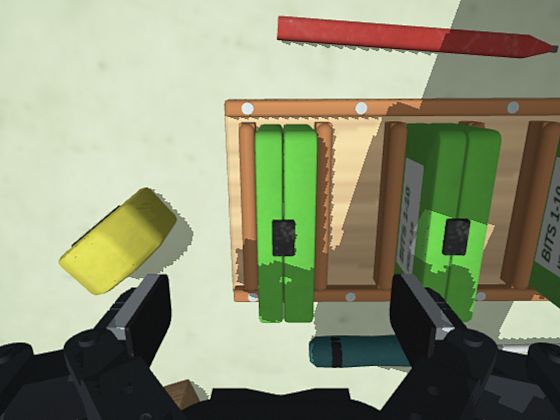

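View w5: b sits back in its slot with its catch at (457,237) as predicted; c's catch at (284,237) is between the jaws. Descend on c.

Emit:
{"name": "servo_tool", "arguments": {
  "targets": "0 0 0.44 0 0.001 0 1;0 0 0.44 0 0.001 0 1;0 0 0.44 0 0 0 1;0 0 0.42 0 0 0 1;0 0 0 0 0 0 1;0 0 0 0 0 0 0;0 0 0 0 0 0 -1;0 0 0 0 0 0 -1"
}}

```text
clock: 14.9
eef_pos: [535.6, 64.3, 55.7]
orientation: [-0.131, 0.991, 0.0, 0.002]
contact_force: [-1.2, 0.1, 0.2]
gripper_width: 43.8
finger_force: 0.0
```

Emit:
{"name": "servo_tool", "arguments": {
  "targets": "0 0 0 0 0 0 -1;0 0 0 0 0 0 -1;0 0 0 0 0 0 -1;0 0 0 0 0 0 -1"
}}

```text
clock: 15.3
eef_pos: [535.5, 64.6, 55.6]
orientation: [-0.131, 0.991, 0.0, 0.002]
contact_force: [-1.7, 2.6, 5.7]
gripper_width: 30.5
finger_force: 61.5
```

Seated grip pose for c: (535.5, 64.6, 55.6). Lift and rock.

Emit:
{"name": "servo_tool", "arguments": {
  "targets": "0 0 -0.3 0 0 0 -1;0 0 -0.6 0 0 0 -1;0 0 -0.7 0 0 0 -1;0 0 -0.6 0 0 0 -1;0 0 -0.3 0 0 0 -1;0 0 0 0 0 0 -1"
}}

```text
clock: 15.9
eef_pos: [535.5, 63.9, 156.2]
orientation: [-0.131, 0.991, -0.0, 0.002]
contact_force: [0.5, 0.0, -3.9]
gripper_width: 30.6
finger_force: 60.7
```

Emit:
{"name": "servo_tool", "arguments": {
  "targets": "0 0 0 0 0.07 0 -1;0 0 0 0 0.07 0 -1;0 0 0 0 0.07 0 -1;0 0 0 0 0.04 0 -1;0 0 0 0 0 0 -1;0 0 0 0 0 0 -1;0 0 0 0 0 0 -1"
}}

```text
clock: 16.6
eef_pos: [534.6, 63.9, 154.6]
orientation: [-0.127, 0.961, -0.032, -0.243]
contact_force: [0.7, -0.4, -3.8]
gripper_width: 30.5
finger_force: 60.7
```

Emit:
{"name": "servo_tool", "arguments": {
  "targets": "0 0 0 0 -0.07 0 -1;0 0 0 0 -0.07 0 -1;0 0 0 0 -0.07 0 -1;0 0 0 0 -0.04 0 -1;0 0 0 0 0 0 -1;0 0 0 0 0 0 -1;0 0 0 0 0 0 -1"
}}

```text
clock: 17.3
eef_pos: [535.0, 64.1, 154.6]
orientation: [-0.131, 0.991, 0.0, 0.0]
contact_force: [-0.5, -0.2, -3.8]
gripper_width: 30.3
finger_force: 60.6
```

```bash
python3 avg.py
```

```text
My mean 0.0454 se 0.0089 tau5 -0.0316 tilt [-0.0017  0.0001] [534.8  64.1 154.4] 17.8
```

Emit:
{"name": "servo_tool", "arguments": {
  "targets": "0 0 0 0 -0.07 0 -1;0 0 0 0 -0.07 0 -1;0 0 0 0 -0.07 0 -1;0 0 0 0 -0.04 0 -1;0 0 0 0 0 0 -1;0 0 0 0 0 0 -1;0 0 0 0 0 0 -1"
}}

```text
clock: 18.5
eef_pos: [535.5, 64.2, 155.3]
orientation: [-0.127, 0.96, 0.032, 0.246]
contact_force: [0.8, -0.5, -4.5]
gripper_width: 30.9
finger_force: 60.8
```

Emit:
{"name": "servo_tool", "arguments": {
  "targets": "0 0 0 0 0.07 0 -1;0 0 0 0 0.07 0 -1;0 0 0 0 0.07 0 -1;0 0 0 0 0.04 0 -1;0 0 0 0 0 0 -1;0 0 0 0 0 0 -1;0 0 0 0 0 0 -1"
}}

```text
clock: 19.2
eef_pos: [534.7, 64.1, 154.4]
orientation: [-0.131, 0.991, 0.0, 0.002]
contact_force: [0.3, 0.4, -4.4]
gripper_width: 30.6
finger_force: 60.8
```

```bash
python3 avg.py
```

```text
My mean -0.053 se 0.0118 tau5 0.041 tilt [-0.0023 -0.    ] [534.8  64.  154.6] 19.7
```

Case c rattles (torque +0.045 to −0.053 N m, opposite ends). Carry it to the lens.

```bash
python3 -c "
from h import *
plan([544,-234.5,186.5],down(90),16,-1)"
```

```text
N 16 mm/row 18.773207518539778 deg/row 6.564438571340973
0.107 -0.454 -0.05 0.0001 0.0001 0.0573 -1;0.054 -0.463 -0.05 0.0001 0.0001 0.0573 -1;0.001 -0.467 -0.05 0.0001 0.0001 0.0573 -1;-0.052 -0.464 -0.05 0.0001 0.0001 0.0573 -1;-0.105 -0.455 -0.05 0.0001 0.0001 0.0573 -1;-0.156 -0.44 -0.05 0.0001 0.0001 0.0573 -1;-0.206 -0.419 -0.05 0.0001 0.0001 0.0573 -1;-0.252 -0.393 -0.05 0.0001 0.0001 0.0573 -1
-0.295 -0.361 -0.05 0.0001 0.0001 0.0573 -1;-0.335 -0.325 -0.05 0.0001 0.0001 0.0573 -1;-0.37 -0.285 -0.05 0.0001 0.0001 0.0573 -1;-0.4 -0.241 -0.05 0.0001 0.0001 0.0573 -1;-0.425 -0.193 -0.05 0.0001 0.0001 0.0573 -1;-0.444 -0.144 -0.05 0.0001 0.0001 0.0573 -1;-0.458 -0.092 -0.05 0.0001 0.0001 0.0573 -1;-0.465 -0.039 -0.05 0.0001 0.0001 0.0573 -1
```

Emit:
{"name": "servo_tool", "arguments": {
  "targets": "0.107 -0.454 -0.05 0 0 0.0573 -1;0.054 -0.463 -0.05 0 0 0.0573 -1;0 -0.467 -0.05 0 0 0.0573 -1;-0.05 -0.464 -0.05 0 0 0.0573 -1;-0.105 -0.455 -0.05 0 0 0.0573 -1;-0.156 -0.44 -0.05 0 0 0.0573 -1;-0.206 -0.42 -0.05 0 0 0.0573 -1;-0.252 -0.393 -0.05 0 0 0.0573 -1"
}}

```text
clock: 20.5
eef_pos: [539.3, -86.0, 170.5]
orientation: [0.324, 0.946, 0.001, 0.001]
contact_force: [0.4, -0.5, -4.5]
gripper_width: 30.4
finger_force: 60.9
```

Emit:
{"name": "servo_tool", "arguments": {
  "targets": "-0.295 -0.36 -0.05 0 0 0.0573 -1;-0.335 -0.325 -0.05 0 0 0.0573 -1;-0.37 -0.285 -0.05 0 0 0.0573 -1;-0.4 -0.24 -0.05 0 0 0.0573 -1;-0.425 -0.193 -0.05 0 0 0.0573 -1;-0.444 -0.144 -0.05 0 0 0.0573 -1;-0.458 -0.092 -0.05 0 0 0.0573 -1;-0.465 -0.04 -0.05 0 0 0.0573 -1"
}}

```text
clock: 21.3
eef_pos: [543.8, -235.3, 186.3]
orientation: [0.709, 0.705, 0.001, 0.0]
contact_force: [0.7, 0.4, -3.9]
gripper_width: 30.6
finger_force: 60.9
```

Emit:
{"name": "servo_tool", "arguments": {
  "targets": "0 0 0 0 0 0 -1;0 0 0 0 0 0 -1;0 0 0 0 0 0 -1"
}}

```text
clock: 21.6
eef_pos: [543.9, -233.8, 186.1]
orientation: [0.707, 0.708, 0.001, 0.0]
contact_force: [-0.1, -0.3, -4.5]
gripper_width: 30.8
finger_force: 60.8
```

Run:
```python
from h import *
s=get_state();print(s["eef_pos"].round(1),R.from_quat(s["orientation"]).as_matrix().round(4).tolist(),s["joints"].round(2))
plan([544,-234.5,186.5],down(90),1,-1)
ims=[]
for c,(y,x,h,w) in {"top":(120,375,120,100),"scene":(150,320,150,150),"wrist":(0,0,420,560)}.items():
    d=capture(c);im=d["image"];ims.append(cv2.resize(im[y:y+h,x:x+w],(int(w*360/h) if c!="wrist" else 400,360 if c!="wrist" else 300),interpolation=2))
    for r in trace(c,"case_c"):
        p=r["pixels"].astype(np.uint8);m=cv2.minAreaRect(np.argwhere(p)[:,::-1].astype(np.float32));print(c,r["confidence"],r["pixel"],np.round(m[0]),np.round(m[1]),m[2])
cv2.imwrite("pics/f1.png",np.hstack(ims[:2]));cv2.imwrite("pics/f1w.png",ims[2])
```

```text
[ 543.9 -233.8  186.1] [[-0.0015, 1.0, 0.0015], [1.0, 0.0015, 0.0011], [0.0011, 0.0015, -1.0]] [-0.47  0.26  1.28  0.    1.6  -0.47]
N 1 mm/row 0.77705881540011 deg/row 0.13977338991406882
-0.016 0.003 -0.01 0.0008 -0.0005 0.0008 -1
top 0.91 [229.4, 276.0] [277. 231.] [39. 10.] 75.96376037597656
top 0.88 [256.8, 130.1] [130. 256.] [16. 46.] 62.44719314575195
top 0.83 [239.6, 239.7] [245. 239.] [41. 13.] 75.96376037597656
top 0.68 [212.1, 418.6] [418. 215.] [14. 26.] 90.0
top 0.66 [228.5, 405.6] [405. 230.] [33. 16.] 26.56505012512207
scene 0.97 [232.9, 229.8] [231. 233.] [19. 40.] 47.121097564697266
scene 0.91 [223.7, 185.3] [186. 224.] [22. 38.] 82.87498474121094
scene 0.89 [243.4, 391.8] [392. 243.] [53. 30.] 19.79887580871582
scene 0.8 [239.9, 260.1] [259. 240.] [20. 40.] 41.82017135620117
scene 0.66 [211.8, 158.4] [161. 212.] [15. 21.] 11.309932708740234
scene 0.57 [299.0, 375.7] [376. 298.] [50. 25.] 45.0
scene 0.19 [235.1, 287.3] [287. 235.] [28.  8.] 14.03624439239502
wrist 0.79 [256.3, 282.3] [280. 263.] [ 95. 260.] 0.0
wrist 0.77 [207.9, 224.6] [238. 184.] [ 43. 149.] 25.755271911621094
```

View pics/f1.png

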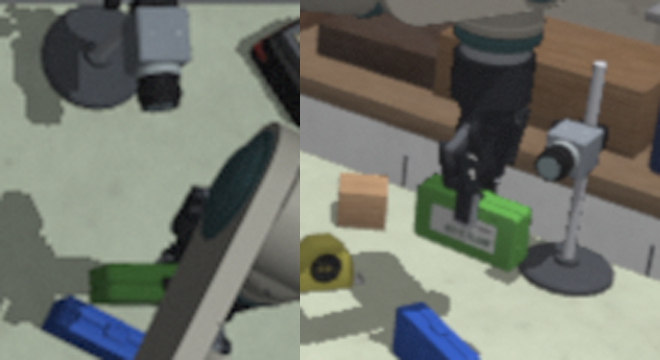

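The crop shows the case held level with catch edge up in front of the lens. Front-face corners at crop (417,193), (525,218), (522,268), (415,240); I check them against the plane of that face.

Run:
```python
from h import *
s=capture("scene");im=s["image"];g=cv2.inRange(cv2.cvtColor(im,cv2.COLOR_BGR2HSV),(40,90,20),(75,255,255))[205:270,360:422]
cv2.imwrite("pics/f2.png",cv2.resize(im[205:270,360:422],None,fx=9,fy=9,interpolation=2))
T=np.linalg.inv(s["world_from_camera"])
for y0,x0 in((-231,528),(-231,560)):
  for y in (y0+55,y0-55):
    for z in (205.5,142.5):
      q=T[:3,:3]@[x0,y,z]+T[:3,3];print(x0,y,z,"->",((q[:2]/q[2]*s["fx"]+[s["cx"],s["cy"]]-[360,205])*9).round())
w=capture("wrist");T=np.linalg.inv(w["world_from_camera"])
for y in (-176,-231,-286):
  q=T[:3,:3]@[544,y,205.5]+T[:3,3];print(y,(q[:2]/q[2]*w["fx"]+[w["cx"],w["cy"]]))
h=cv2.cvtColor(w["image"],cv2.COLOR_BGR2HSV);m=cv2.inRange(h,(40,90,40),(75,255,255));ys,xs=np.where(m[:,240:330]);print("rows",ys.min(),ys.max())
cv2.imwrite("pics/f2w.png",w["image"])
a=cv2.imread("pics/f2.png");b=cv2.resize(w["image"],(240,180));cv2.imwrite("pics/f2.png",np.hstack([a[:,:558],np.pad(b,((0,a.shape[0]-180),(0,0),(0,0)))]))
```

```text
528 -176 205.5 -> [ 78. 175.]
528 -176 142.5 -> [ 56. 384.]
528 -286 205.5 -> [457. 316.]
528 -286 142.5 -> [425. 533.]
560 -176 205.5 -> [143. 134.]
560 -176 142.5 -> [120. 341.]
560 -286 205.5 -> [519. 271.]
560 -286 142.5 -> [486. 485.]
-176 [279.00370099 150.02008838]
-231 [279.13787614 307.93792631]
-286 [279.24318718 431.88405978]
rows 133 395
```

View pics/f2.png

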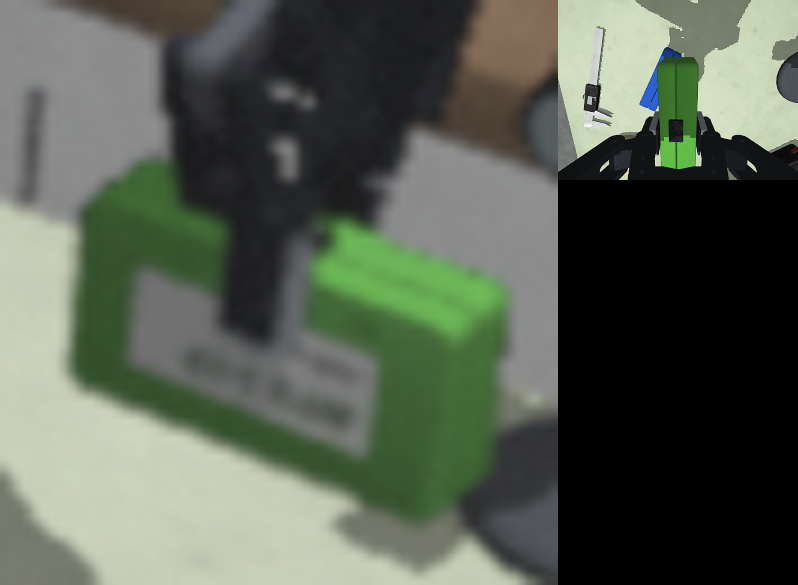

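The case is level to about 1°. It is centred within a few mm, and its near face is about 14 cm from the glass. Handing in.

```bash
python3 -c "
from station import *
print(sign_off())"
```

```text
the job is handed in; nothing more can be done
None
```

Case c, in the right slot, is the one that rattles. I'm holding it level, catch edge up, in front of the lens, with its near face about 14 cm from the glass. Case b tested quiet and is back in its slot; case a I never lifted, because c was already found. I steered clear of the pencil, screwdriver and tape measure. The job is handed in, but sign-off gave no verdict.

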